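# Lock the setting die into the bayonet socket

### The arm

A 7-joint arm with a two-finger parallel gripper is mounted at the origin on the work surface; the furniture and walls round the work are solid. World frame = base frame: x ahead of the robot, y to its left, z up, the work surface at z = 0. Lengths are in m, angles in rad, forces in N, time in s.
With the tool pointing down it reaches from about 0.425 to 0.875 m from the base axis. Payload 4.7 kg.
Tool frame: the origin (TCP) lies midway between the tips of the shut fingers; the grasp point (between the pads) lies ctrl.grasp_offset behind it (ctrl.grasp_offset is the distance from the TCP to the grasp point, in m); z points along the fingers, y is the line along which they close (so a half turn about z gives the same grasp; the last joint's range is limited). The gripper opens to 87 mm and grips with 3 to 60 N. Pads are 19 mm wide; open, the fingers measure 117 mm over their backs; the gripper's body (75 mm by 190 mm) begins 51 mm behind the grasp point.
Start: joints at [1.282, 0.321, -0.07, 1.45, 0.023, 1.371, -0.057], TCP at [0.194, -0.62, 0.223] pointing down, gripper open.
Joint ranges: [-2.86, 2.86], [-0.3, 2.09], [-1.38, 1.24], [0.06, 2.45], [-1.56, 4.7], [0.09, 2.05], [-2.69, 2.69]. Speed limits (rad/s): [2.57, 2.57, 3.14, 3.14, 3.14, 3.14, 3.14].

### API

Orientations are given as a rotation vector (axis times angle).
In Python, from bench import ctrl gives the robot as it stands. The module is installed in compiled form; this text tells all that it offers.
- The arm moves only by the tool jog_arm, never from a script. Its argument "moves" is one flat list of numbers, 7 for each row, row after row: the shift along the tool's x, y, z in units of 30 cm (1.0 is 30 cm), then the turn, a rotation vector about the tool's x, y, z in units of 60 degrees (1.0 is 60 degrees), then the gripper's target within -1 to 1 (fully open at 1, half-way at 0, shut at -1). In form: [x, y, z, wx, wy, wz, fingers, x, y, z, wx, wy, wz, fingers, ...]. A call has exactly 8 rows; each row is the pose to reach, as a shift and turn from the pose commanded when the call began, along the tool's axes at that moment; what a row does not reach only later rows make up. A row lasts 1/8 s, in which the tool goes at most 62.5 mm and 10.7 degrees, less where a joint would pass 70% of its speed; a pose out of reach is approached as far as the arm can. A call with a number of a shift or a turn outside -1 to 1 is refused whole. A call with a gripper value outside its range is refused whole. The fingers move at their own pace and stop on an object; "newtons" is the grip in N (left out, the last holds). Time passes only in rows, so rows that repeat a pose let the fingers close, or fill a call up. It gives the time, the measured TCP pose, the force, the opening and the grip force at its end, in the units of the state.
- ctrl.get_state(): the state, without advancing time (a new reading comes with each control period).
- ctrl.get_image(name): name is "scene" or "top" or "wrist"; returns a dict with "pixels" (420x560x3 uint8, red, green, blue), "fx", "fy", "cx", "cy" (pixels), "dist" ([k1, k2, p1, p2, k3] as OpenCV has them; the pictures are not rectified), "xyz" and "rotation" of the camera in the world; the wrist camera has in their place "tool_from_camera" (4x4, takes a point from camera to tool coordinates, whose origin is the TCP and whose axes are the flange's). Camera axes: x right, y up, looking along -z (the intrinsics and any distortion apply to the point x, -y, -z); pixel columns grow to the right and rows downward; lengths in m; the calibration is good to about 2 mm. A picture is of the moment at which its call begins: read the wrist's pose just before it. There is no depth.
- ctrl.close_job(): hands the job in; it is judged then, once.
The state is a dict: "time": time; "joint_positions": joint angles; "qd": joint speeds; "joint_torque": joint torques, N m; "position": TCP position; "tool_rot": TCP orientation; "ft_force": force on the tool from outside, world axes, zero at the start; "torque": the same for the moment, N m; "grip_width": opening from 0.0 (shut) to 1.0 (fully open); "grip_force": force on a finger pad.
Only numpy, scipy, OpenCV 4.12 (cv2) and the standard library are available. Lean on these libraries where they do the work, as an engineer would, in place of code of your own. Each camera call takes 0.05 s, during which the arm holds its last target. There are 200 camera calls.

### The job

Take the setting die out of its wooden rest and fit it, lugs downward, in the green bayonet socket: feel for the slots under light pressure, push it fully down and turn it a quarter turn clockwise (seen from above), then let go so that it springs up and stays locked. Be gentle with the socket and leave the other things on the bench alone.

Things in the scene. Friction and masses are not known exactly. Their poses are not given: they have to be found in the camera images.
- die: setting die, a loose turned steel part, 77 mm tall, 0.16 to 0.25 kg, standing upright. Origin: centre of its underside (nose tip), z up along its length. Nose: cone of radius 10 mm at z = 0 to 15 mm at z = 10 mm; shank of radius 15 mm up to z = 40 mm; grip collar z = 40 to 70 mm; brass dome on top. A half turn about z gives an equal die.
- die_grip (a point): middle of the die's dark knurled round grip collar, 55 mm above the die's origin: radius 20 mm, 30 mm tall. Take it here from above, at any yaw.
- die_lugs (a point): on the die's axis, 17 mm above its origin, at mid height of its two brass lugs, which stick out along the die's +x and -x: 23 mm from the axis to their ends, 10 mm wide, 6 mm tall (z = 14 to 20 mm). Two white dashes on top of the collar point the same way.
- die_rest: fixed light wooden block 74 x 74 x 22 mm with a blind hole 34 mm wide and 12 mm deep in its middle, in which the die's nose stands (die origin 10 mm above the bench). Origin: centre of the underside.
- socket: base of the bayonet socket, fixed: green foot of radius 52 mm, 10 mm high, green collar of radius 40 mm up to 34 mm. Origin: centre of the underside. A sprung steel head of radius 31 mm stands in it on the same axis; pressed with more than about 6 N it sinks, 1.5 N per mm more, at most 12 mm (24 N), then it is rigid. The socket must never feel more than 40 N from the die.
- socket_foot (a point): on the socket's axis at the top of the foot, 10 mm high. Its x axis points along the two white marks on the foot. The entry slots lie within 0.4 rad (23 degrees) either way of this x axis; their true angle differs each time and is not measured: see it, or feel for it. Turned against, the ring yields on a rubber mount by 1 rad per 4 N m (at most 0.3 rad) and springs back.
- socket_mouth (a point): centre of the top of the head's steel ring, 62 mm above the bench; z up, x as the base's. It sinks with the head. Bore of radius 16.5 mm, two opposite slots 13 mm wide out to 25 mm from the axis. With the lugs lying on the ring beside the slots the die's origin is 14 mm below this point; pressed lightly and turned, the die drops in where lugs and slots meet (within 0.08 rad).
- socket_floor (a point): on the axis, 16.5 mm below the mouth: the floor on which the lugs come to stand, die origin 30.5 mm below the mouth. A spring plunger resists the die below the drop, 0.5 N per mm, about 8 N at the floor. With the die 27 to 30.5 mm down it turns clockwise from above (yaw decreases) to a stop 1.55 to 1.7 rad past the slots; the other way it is blocked at once.
- socket_pocket (a point): middle of the roof of one of two locking pockets, 13 mm wide and 2.5 mm deep under the ring; they lie 90 degrees from the slots (so this point is only true to 23 degrees about the axis). Let go there, the plunger lifts the die up and its lugs lock in the pockets, die origin 24 mm below the mouth. Turned short, it stays below 26 mm; not turned, it rises to 18 mm, lugs still in the slots (it can be gripped afresh).
- tape_roll: bystander: white roll of tape, 82 x 86 x 26 mm, lying flat, loose; origin at the centre of the underside.
- glue_pot: bystander: closed tin, yellow and black, 69 mm wide, 79 mm tall, loose; origin at the centre of the underside.
- box_brads: bystander: red and white carton, 39 x 66 x 84 mm, loose; origin at the centre of the underside.
- beeswax: bystander: brown block of beeswax, 30 x 46 x 23 mm, loose; origin at the centre of the underside.
- thread_black: bystander: wooden spool of black thread, 44 mm wide, 60 mm tall, loose; origin at the centre of the underside.
Mind the look-alikes: they are no part of the job. There is more than one size of the die; the job needs the middle-sized.

How it is judged:
By the outcome, as a careful person would: the job done as asked, in the order asked, and still so for the second after the job is handed in, with the robot touching nothing.
It also fails if it takes over 72 s, if anything falls off the work surface, if the arm or the gripper's body presses on something with over 40 N, if the wrist force passes 120 N, or if a joint passes its speed limit or range.

## Working session

There is one attempt and no reset: what is moved stays moved. The work goes in short steps, Python scripts to look and compute and a tool call to move; the robot and the scene stay as the last step left them, time stands still between calls to the robot, and variables do not carry over. Pictures are saved under pics/ and viewed, at most 10 in all, crops included, and the job is handed in when it is done.

Besides the shell and the picture viewer there is one more tool, called after "Call:" as name(argument=value, ...) on one line, values as JSON. jog_arm: Moves the arm, as the interface text tells. Its arguments: {"type":"object","properties":{"moves":{"type":"array"},"newtons":{"type":"number"}},"required":["moves"]}

```bash
mkdir -p pics; cat > h.py <<'E'
import numpy as np, cv2
from scipy.spatial.transform import Rotation as R
from bench import ctrl
def look(name,save=None):
    s=ctrl.get_state(); im=ctrl.get_image(name)
    if name=="wrist":
        T=np.array(im["tool_from_camera"]); Rt=R.from_rotvec(s["tool_rot"]).as_matrix()
        im["rotation"]=Rt@T[:3,:3]; im["xyz"]=np.array(s["position"])+Rt@T[:3,3]
    else:
        r=np.array(im["rotation"]); im["rotation"]=r if r.shape==(3,3) else R.from_rotvec(r).as_matrix()
        im["xyz"]=np.array(im["xyz"])
    if save: cv2.imwrite("pics/"+save,im["pixels"][:,:,::-1])
    im["K"]=np.array([[im["fx"],0,im["cx"]],[0,im["fy"],im["cy"]],[0,0,1.]])
    return im
def cast(im,uv,z):
    p=cv2.undistortPoints(np.array(uv,float).reshape(-1,1,2),im["K"],np.array(im["dist"],float)).reshape(-1,2)
    d=np.c_[p[:,0],-p[:,1],-np.ones(len(p))]@im["rotation"].T
    return im["xyz"]+d*((z-im["xyz"][2])/d[:,2])[:,None]
def proj(im,P):
    c=(np.atleast_2d(P)-im["xyz"])@im["rotation"]
    c=c*[1,-1,-1]
    return cv2.projectPoints(c.astype(float),np.zeros(3),np.zeros(3),im["K"],np.array(im["dist"],float))[0].reshape(-1,2)
E
python3 - <<'E'
from h import *
a=look("top","top.png");b=look("scene","scene.png")
print(a["xyz"],a["fx"],b["xyz"],ctrl.get_state(),ctrl.grasp_offset)
E
```

```text
[ 0.42529487 -0.00768954  1.13297811] 469.77762071596266 [-0.02754859  0.59432341  0.61671043] {'time': 0.1, 'joint_positions': array([ 1.28209778,  0.3217567 , -0.0700901 ,  1.45158437,  0.02260162,
        1.37078928, -0.05689366]), 'qd': array([-0.00091392, -0.00218273, -0.00126146, -0.00345729,  0.0014771 ,
        0.00067735,  0.00026519]), 'joint_torque': array([-1.32502337e-04, -4.92569089e+01, -4.05560900e-01, -3.13397062e+01,
       -6.40646322e-02,  3.95045348e-02,  5.12594272e-05]), 'position': array([ 0.19362995, -0.61995804,  0.22155009]), 'tool_rot': array([-3.10395200e+00, -4.73623919e-01,  5.60091168e-04]), 'ft_force': array([ 0.3717872 ,  0.28014306, -1.11423472]), 'torque': array([ 0.03318907, -0.01404195,  0.04280055]), 'grip_force': 0.0, 'grip_width': 0.9982802134306384} 0.0187
```

View pics/top.png

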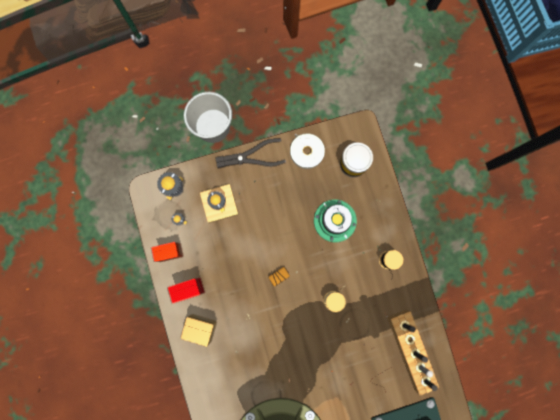

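View pics/scene.png

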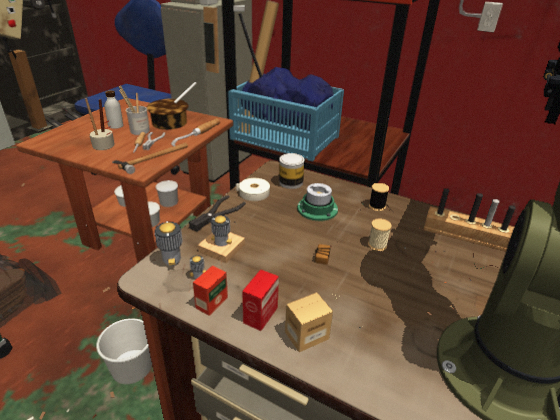

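The top view shows the wooden rest with the middle-sized die at about (217,200) and the green socket at (337,219). The larger die is at (170,184) and the smaller at (178,217), both standing free. The scene view agrees.

```bash
python3 - <<'E'
from h import *
a=look("top"); hsv=cv2.cvtColor(a["pixels"],cv2.COLOR_RGB2HSV)
def cen(box,lo,hi):
    x0,y0,x1,y1=box; m=np.zeros(hsv.shape[:2],np.uint8); m[y0:y1,x0:x1]=cv2.inRange(hsv,lo,hi)[y0:y1,x0:x1]
    n,l,st,c=cv2.connectedComponentsWithStats(m); k=1+np.argmax(st[1:,4]); 
    pts=np.argwhere(l==k)[:,::-1].astype(np.float32); (cx,cy),r=cv2.minEnclosingCircle(pts)
    print(st[k],c[k],(cx,cy),r); return (cx,cy),pts
g,_=cen((300,185,380,255),(60,80,40),(90,255,255))
print("socket",cast(a,g,0.01))
w,p=cen((190,175,245,230),(15,40,130),(35,255,255))
rect=cv2.minAreaRect(p); print(rect,"rest",cast(a,[rect[0]],0.022))
d,_=cen((205,190,228,212),(15,140,120),(35,255,255))
print("dome",cast(a,d,0.085), cast(a,d,0.022))
c=a["pixels"][165:260,145:385]; cv2.imwrite("pics/c.png",cv2.resize(c[:,:,::-1],None,fx=3.3,fy=3.3,interpolation=cv2.INTER_CUBIC))
s=ctrl.get_state(); print(R.from_rotvec(s["tool_rot"]).as_matrix().round(3))
E
```

```text
[314 200  42  42 648] [332.22222222 222.63117284] (334.85809326171875, 220.1621551513672) 21.26148223876953
socket [[ 0.52702006 -0.14638157  0.01      ]]
[ 190  175   55   55 2768] [217.12138728 202.29226879] (217.0, 202.0) 38.18386459350586
((217.0, 202.0), (54.0, 54.0), 90.0) rest [[0.5775679  0.13478313 0.022     ]]
[211 195  10  10  77] [215.16883117 199.35064935] (215.08824157714844, 199.11764526367188) 5.002265453338623
dome [[0.57561445 0.13094873 0.085     ]] [[0.58465102 0.13928307 0.022     ]]
[[ 0.954  0.298 -0.001]
 [ 0.298 -0.954  0.001]
 [-0.    -0.001 -1.   ]]
```

View pics/c.png

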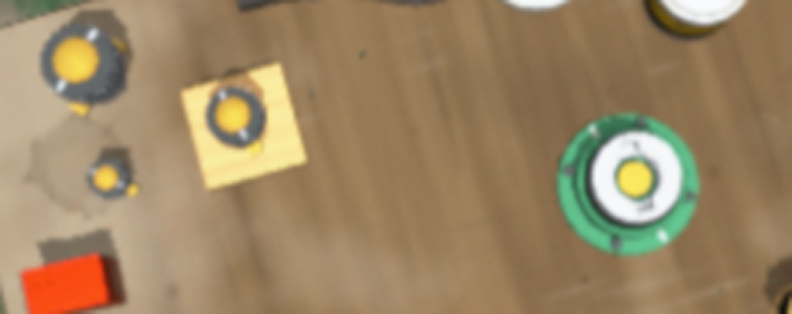

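Call:
jog_arm(moves=[0.12, -0.12, -0.02, 0, 0, -0.09, 1, 0.24, -0.25, -0.04, 0, 0, -0.18, 1, 0.37, -0.37, -0.06, 0, 0, -0.27, 1, 0.49, -0.5, -0.08, 0, 0, -0.36, 1, 0.61, -0.62, -0.1, 0, 0, -0.45, 1, 0.73, -0.75, -0.1, 0, 0, -0.54, 1, 0.86, -0.88, -0.1, 0, 0, -0.63, 1, 0.98, -1.0, -0.1, 0, 0, -0.72, 1], newtons=25)

```text
time: 1.15
position: [0.3855, -0.2445, 0.2525]
tool_rot: [2.71, 1.588, -0.0]
ft_force: [0.5, -0.7, -0.0]
grip_width: 0.999
grip_force: 0.0
```

```bash
cat >> h.py <<'E'
def goal(xyz,ydeg):
    """shift/turn in move units to put the TCP at xyz, tool down, tool y heading ydeg (nearest half turn)"""
    s=ctrl.get_state(); Rt=R.from_rotvec(s["tool_rot"]).as_matrix()
    a=np.radians(ydeg); y=np.array([np.cos(a),np.sin(a),0]); z=np.array([0,0,-1.]); x=np.cross(y,z)
    G=np.c_[x,y,z]; rv=R.from_matrix(Rt.T@G).as_rotvec()
    print("shift",(Rt.T@(np.array(xyz)-s["position"])/.3).round(3),"turn",(np.degrees(rv)/60).round(3),"yhead",np.degrees(np.arctan2(Rt[1,1],Rt[0,1])).round(1),"t",s["time"],"q7",s["joint_positions"][6])
E
python3 -c "
from h import *
goal([.5756,.131,.25],13)"
```

```text
shift [ 1.402 -0.059  0.008] turn [ 0.     0.    -0.704] yhead -29.2 t 1.15 q7 0.03922852388382375
```

Call:
jog_arm(moves=[0.12, -0.01, 0, 0, 0, -0.08, 1, 0.26, -0.02, 0, 0, 0, -0.16, 1, 0.4, -0.03, 0, 0, 0, -0.25, 1, 0.54, -0.04, 0, 0, 0, -0.34, 1, 0.68, -0.05, 0, 0, 0, -0.43, 1, 0.82, -0.06, 0, 0, 0, -0.52, 1, 0.95, -0.06, 0, 0, 0, -0.61, 1, 1.0, -0.06, 0, 0, 0, -0.7, 1])

```text
time: 2.15
position: [0.5174, 0.026, 0.2524]
tool_rot: [-1.957, -2.457, -0.001]
ft_force: [0.3, 0.6, -0.7]
grip_width: 1.003
grip_force: 0.0
```

```bash
python3 -c "
from h import *
goal([.5756,.131,.25],13)
a=look('wrist','w1.png');print(a['xyz'],a['rotation'].round(2),a['fx'])
print(proj(a,[[.5756,.131,.087]]))"
```

```text
shift [0.298 0.267 0.008] turn [ 0.    -0.001 -0.001] yhead 12.9 t 2.15 q7 0.09071715784787396
[0.49883977 0.10005917 0.41385502] [[ 0.97 -0.21 -0.06]
 [ 0.22  0.94  0.27]
 [ 0.   -0.28  0.96]] 342.81833358707445
[[368.57428668  90.76886159]]
```

View pics/w1.png

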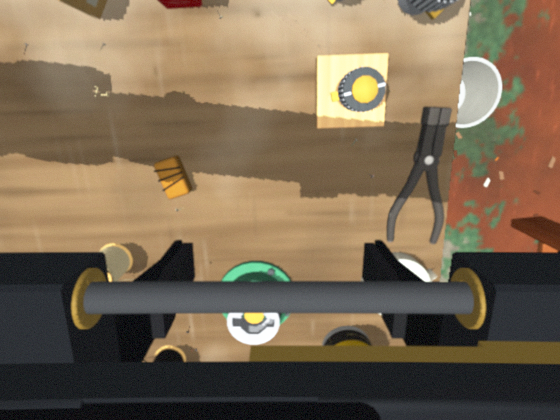

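The wrist view shows the die's dome at about (364,90), close to the predicted (369,91), with white dashes on both sides; the socket is at (255,310).

```bash
python3 - <<'E'
from h import *
a=look("wrist"); hsv=cv2.cvtColor(a["pixels"],cv2.COLOR_RGB2HSV)
x0,y0,x1,y1=335,62,392,115
m=np.zeros(hsv.shape[:2],np.uint8); m[y0:y1,x0:x1]=cv2.inRange(hsv,(15,190,120),(32,255,255))[y0:y1,x0:x1]
n,l,st,c=cv2.connectedComponentsWithStats(m)
for i in range(1,n):
    if st[i,4]>8: print("brass",st[i],c[i],cast(a,c[i],.083))
m[:]=0; m[y0:y1,x0:x1]=cv2.inRange(hsv,(0,0,150),(180,70,255))[y0:y1,x0:x1]
n,l,st,c=cv2.connectedComponentsWithStats(m)
for i in range(1,n):
    if st[i,4]>4: print("dash",st[i],c[i],cast(a,c[i],.080))
E
```

```text
dash [335  62  51  29 688] [359.20784884  70.10755814] [[0.56369641 0.14812704 0.08      ]]
dash [342  82   3   3   6] [343.16666667  82.83333333] [[0.55260076 0.13449393 0.08      ]]
dash [340  91   2   3   5] [340.6  92.2] [[0.55257789 0.12617036 0.08      ]]
dash [341  93  11   6  44] [346.36363636  95.68181818] [[0.55861724 0.12443393 0.08      ]]
dash [335 104  49  11 205] [357.2097561  111.33658537] [[0.57244651 0.11333753 0.08      ]]
```

```bash
python3 - <<'E'
from h import *
a=look("wrist"); p=a["pixels"]; hsv=cv2.cvtColor(p,cv2.COLOR_RGB2HSV)
print(hsv[90,358:372:3].tolist(), hsv[70,330:350:6].tolist())
x0,y0,x1,y1=349,70,388,112
for smin in(140,160,200):
    m=np.zeros(hsv.shape[:2],np.uint8); m[y0:y1,x0:x1]=cv2.inRange(hsv,(12,smin,90),(35,255,255))[y0:y1,x0:x1]
    n,l,st,c=cv2.connectedComponentsWithStats(m)
    for i in range(1,n):
        if st[i,4]>30: print(smin,st[i],c[i],cast(a,c[i],.082))
m[:]=0; m[74:94,374:388]=cv2.inRange(hsv,(0,0,135),(180,60,255))[74:94,374:388]
n,l,st,c=cv2.connectedComponentsWithStats(m)
for i in range(1,n): print("dash",st[i],c[i],cast(a,c[i],.080))
E
```

```text
[[29, 137, 255], [29, 136, 255], [29, 134, 255], [29, 139, 255], [28, 147, 254]] [[28, 63, 255], [29, 47, 255], [28, 58, 255], [29, 58, 255]]
140 [352  76  26  27 468] [364.98076923  88.66239316] [[0.57297623 0.13172591 0.082     ]]
dash [380  74   3   3   3] [381.  75.] [[0.58414837 0.14626903 0.08      ]]
dash [384  74   2   2   3] [384.66666667  74.33333333] [[0.58721148 0.1475211  0.08      ]]
dash [374  77   1   1   1] [374.  77.] [[0.57847411 0.14328099 0.08      ]]
dash [383  78   1   2   2] [383.   78.5] [[0.58683262 0.14382032 0.08      ]]
dash [377  80   1   2   2] [377.   80.5] [[0.58203566 0.14101595 0.08      ]]
dash [378  81   9  12  57] [382.33333333  84.94736842] [[0.58794268 0.13841751 0.08      ]]
dash [378  93   1   1   1] [378.  93.] [[0.58620679 0.13089248 0.08      ]]
dash [383  93   1   1   1] [383.  93.] [[0.59068717 0.13188356 0.08      ]]
```

Call:
jog_arm(moves=[0.1, 0.09, 0, 0, 0, 0, 1, 0.22, 0.19, 0, 0, 0, 0, 1, 0.3, 0.263, 0, 0, 0, 0, 1, 0.3, 0.263, 0.15, 0, 0, 0, 1, 0.3, 0.263, 0.33, 0, 0, 0, 1, 0.3, 0.263, 0.5, 0, 0, 0, 1, 0.3, 0.263, 0.64, 0, 0, 0, 1, 0.3, 0.263, 0.686, 0, 0, 0, 1], newtons=40)

```text
time: 3.3
position: [0.5723, 0.126, 0.0438]
tool_rot: [-1.967, -2.446, 0.008]
ft_force: [-1.0, 0.5, 1.1]
grip_width: 1.002
grip_force: 0.0
```

Call:
jog_arm(moves=[0, 0, 0, 0, 0, 0, 0.2, 0, 0, 0, 0, 0, 0, 0, 0, 0, 0, 0, 0, 0, -0.3, 0, 0, 0, 0, 0, 0, -0.6, 0, 0, 0, 0, 0, 0, -0.8, 0, 0, 0, 0, 0, 0, -1, 0, 0, 0, 0, 0, 0, -1, 0, 0, 0, 0, 0, 0, -1], newtons=40)

```text
time: 4.3
position: [0.5745, 0.1287, 0.0469]
tool_rot: [1.965, 2.451, 0.0]
ft_force: [-0.6, 0.3, 2.5]
grip_width: 0.45
grip_force: 40.0
```

```bash
python3 -c "
from h import *
goal([.5743,.1313,.0463],12.9)
goal([.527,-.1464,.20],-15)
print(ctrl.get_state())"
```

```text
shift [0.009 0.001 0.002] turn [ 0.     0.    -0.006] yhead 12.5 t 4.3 q7 -0.3110922171202679
shift [-0.861 -0.353 -0.51 ] turn [0.    0.    0.459] yhead 12.5 t 4.3 q7 -0.3110922171202679
{'time': 4.3, 'joint_positions': array([ 0.36591418,  0.45120821, -0.76846333,  1.7762111 ,  0.35543703,
        1.05784362, -0.31109222]), 'qd': array([ 0.00130804, -0.00086428,  0.00099984,  0.00056367,  0.00023378,
       -0.00037161, -0.00061051]), 'joint_torque': array([-7.26343528e-02, -4.15876365e+01, -8.94613087e+00, -2.51582801e+01,
       -1.01499134e-01,  1.10272458e-02, -3.01014743e-04]), 'position': array([0.57445432, 0.12870138, 0.04691921]), 'tool_rot': array([1.96513866e+00, 2.45069806e+00, 3.38576640e-04]), 'ft_force': array([-0.60932689,  0.25048283,  2.50036879]), 'torque': array([-0.05267692, -0.09381812, -0.02100244]), 'grip_force': 39.975568375666626, 'grip_width': 0.4500837765316135}
```

Call:
jog_arm(moves=[0, 0, -0.08, 0, 0, 0, -1, 0, 0, -0.2, 0, 0, 0, -1, 0, 0, -0.36, 0, 0, 0, -1, 0, 0, -0.51, 0, 0, 0, -1, -0.1, -0.05, -0.51, 0, 0, 0.05, -1, -0.25, -0.11, -0.51, 0, 0, 0.12, -1, -0.4, -0.17, -0.51, 0, 0, 0.2, -1, -0.4, -0.17, -0.51, 0, 0, 0.2, -1])

```text
time: 5.3
position: [0.5495, -0.0056, 0.1987]
tool_rot: [2.22, 2.222, -0.006]
ft_force: [0.1, 1.1, -1.7]
grip_width: 0.447
grip_force: 40.0
```

```bash
python3 - <<'E'
from h import *
goal([.527,-.1464,.20],-10)
s=ctrl.get_state(); p=np.array(s["position"]); print(p)
a=look("wrist","w2.png"); print("dome pred",proj(a,[p+[0,0,.040]]), "socket", proj(a,[[.527,-.1464,.062],[.527,-.1464,.01]]))
b=look("top","t2.png"); print(proj(b,[p])); d=look("scene","s2.png"); print(proj(d,[p+[0,0,.04],p]))
i=cv2.cvtColor(d["pixels"],cv2.COLOR_RGB2BGR); 
u,v=proj(d,[p])[0].astype(int); h=i[max(v-75,0):v+75,max(u-100,0):u+100]
w=a["pixels"][:,:,::-1]
cv2.imwrite("pics/m2.png",np.hstack([w,np.pad(cv2.resize(h,(240,180)),((0,240),(0,0),(0,0)))]))
E
```

```text
shift [-0.469 -0.075 -0.003] turn [-0.002  0.003  0.167] yhead 0.0 t 5.3 q7 -0.1436421272125343
[ 0.54947537 -0.00556723  0.19865206]
dome pred [[281.60176192 303.69539237]] socket [[257.52818175 329.12921487]
 [260.23957147 300.72484807]]
[[275.62148144 202.24695852]]
[[274.26507264 138.10716916]
 [273.88436474 155.19008879]]
```

View pics/m2.png

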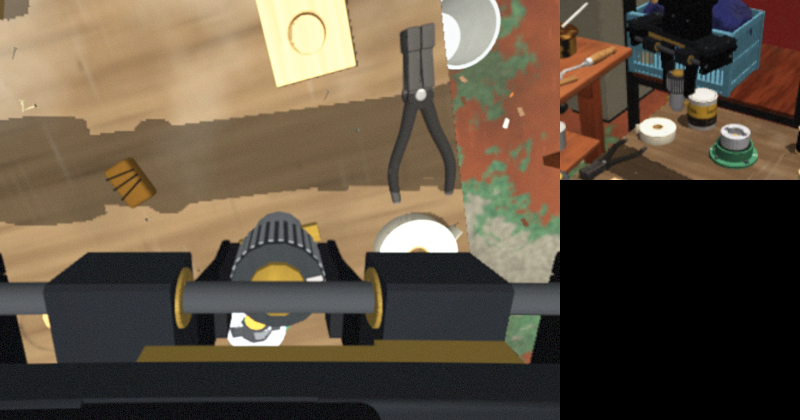

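```bash
python3 - <<'E'
from h import *
s=ctrl.get_state(); p=np.array(s["position"])
a=look("wrist"); 
for o in(-.002,0,.002,.004):
    c=p+[0,o,-.0369]
    print(o,"collar bot rim",proj(a,[c+[0,.02,.04],c+[0,.02,.07],c+[0.023,0,.017],c+[0.02,0,.07]]).round(1).tolist())
g=cv2.cvtColor(a["pixels"],cv2.COLOR_RGB2GRAY); print("col278",g[204:264,278].tolist())
w=a["pixels"][200:340,200:360,::-1]; b=look("top")["pixels"][190:250,300:375,::-1]
cv2.imwrite("pics/m3.png",np.hstack([cv2.resize(w,(480,420)),cv2.resize(b,(320,256)) if 0 else np.pad(cv2.resize(b,(320,256),interpolation=cv2.INTER_CUBIC),((0,164),(0,0),(0,0)))]))
E
```

```text
-0.002 collar bot rim [[281.5, 229.3], [282.2, 254.8], [321.0, 248.8], [329.0, 299.0]]
0 collar bot rim [[281.6, 225.5], [282.3, 250.2], [321.1, 245.6], [329.2, 294.8]]
0.002 collar bot rim [[281.6, 221.6], [282.3, 245.6], [321.3, 242.3], [329.4, 290.5]]
0.004 collar bot rim [[281.7, 217.7], [282.4, 241.0], [321.4, 239.0], [329.7, 286.2]]
col278 [151, 151, 157, 153, 147, 144, 141, 123, 97, 92, 94, 96, 93, 96, 97, 92, 84, 70, 59, 59, 60, 57, 60, 62, 61, 64, 67, 65, 67, 65, 64, 66, 70, 67, 79, 108, 100, 72, 46, 55, 68, 75, 76, 75, 76, 73, 78, 78, 73, 73, 76, 77, 75, 73, 75, 75, 73, 81, 85, 88]
```

View pics/m3.png

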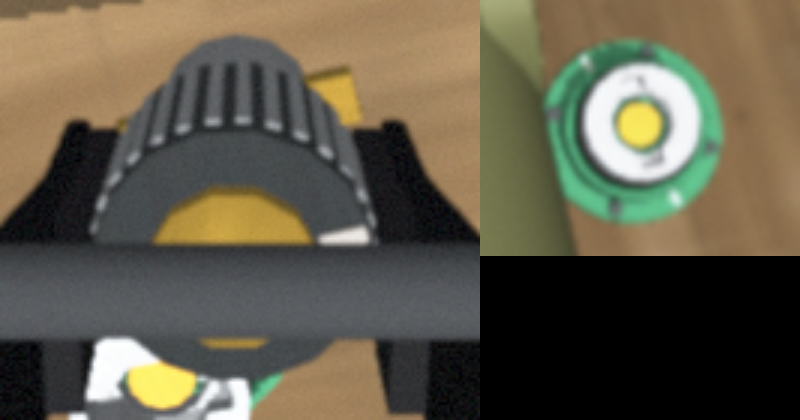

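```bash
python3 - <<'E'
from h import *
s=ctrl.get_state(); p=np.array(s["position"]); a=look("wrist")
u=np.array([[314.7+3,278.7],[317,231.]]); c=p+[0,.0028,0]
for q,z in((u[:1],.0331),(u[1:],-.0369+.02)):
    d=(cast(a,q,p[2]+z)-c)[0]; print(d, np.degrees(np.arctan2(d[1],d[0])),np.hypot(*d[:2]))
goal([.496,-.262,.20],-15)
E
```

```text
[0.01484204 0.00464392 0.0331    ] 17.37434083543283 0.015551595679892923
[ 0.01990555  0.00712767 -0.0169    ] 19.70115247971684 0.021143189372917006
shift [-0.878 -0.193 -0.002] turn [-0.    -0.001  0.262] yhead 0.7 t 5.6 q7 -0.1437490222963699
```

Call:
jog_arm(moves=[-0.1, -0.02, 0, 0, 0, 0.03, -1, -0.24, -0.05, 0, 0, 0, 0.07, -1, -0.38, -0.08, 0, 0, 0, 0.11, -1, -0.52, -0.11, 0, 0, 0, 0.15, -1, -0.66, -0.14, 0, 0, 0, 0.19, -1, -0.79, -0.17, 0, 0, 0, 0.23, -1, -0.88, -0.19, 0, 0, 0, 0.26, -1, -0.88, -0.19, 0, 0, 0, 0.26, -1])

```text
time: 6.6
position: [0.4955, -0.266, 0.1993]
tool_rot: [-2.496, -1.907, 0.001]
ft_force: [-0.9, 0.7, -1.8]
grip_width: 0.449
grip_force: 40.0
```

```bash
python3 - <<'E'
from h import *
a=look("wrist","w4.png"); P=proj(a,[[.527,-.1464,.062],[.527,-.1464,.01]]); print(P)
u,v=P[0].astype(int); v0=max(v-60,0);u0=u-70; print(u0,v0)
w=a["pixels"][v0:v0+130,u0:u0+140,::-1]; cv2.imwrite("pics/m4.png",cv2.resize(w,None,fx=4.6,fy=4.6,interpolation=cv2.INTER_CUBIC))
goal([.527,-.1464,.20],-15)
E
```

```text
[[278.65280566  42.5471003 ]
 [278.600997    52.33618291]]
208 0
shift [ 0.404 -0.003 -0.001] turn [-0.    -0.001 -0.001] yhead -15.1 t 6.65 q7 0.10096823511610636
```

View pics/m4.png

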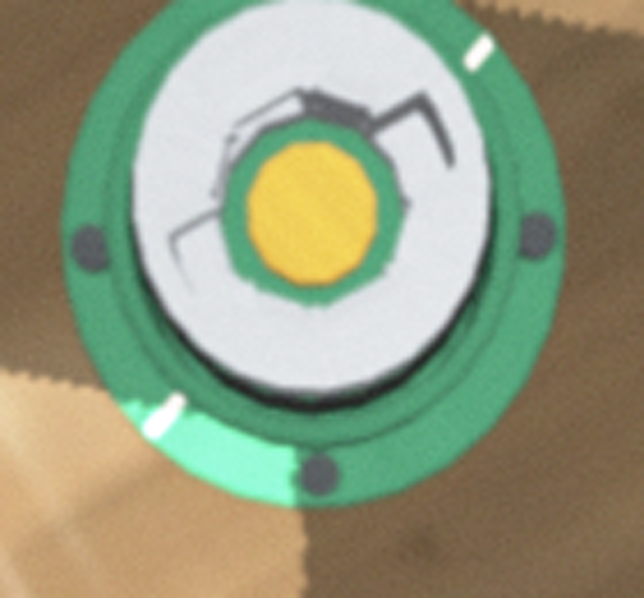

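Viewed from above: the socket with both slots seen. The right slot's end runs (425,95)–(452,165) and the left's (172,238)–(192,290) in the crop, with foot marks at (480,50) and (165,417).

```bash
python3 - <<'E'
from h import *
a=look("wrist")
f=lambda q:np.array(q,float)/4.6+[208-.4,-.4]
A=cast(a,f([(425,95),(452,165),(192,290),(172,238)]),.062)[:,:2]
print(A.round(4).tolist(),"mid",(A[0]+A[2])/2,(A[1]+A[3])/2)
d=(A[0]+A[1]-A[2]-A[3])/2; print("slot ang",np.degrees(np.arctan2(d[1],d[0])),np.hypot(*d), np.hypot(*(A[0]-A[1])),np.hypot(*(A[2]-A[3])))
M=cast(a,f([(480,50),(165,417)]),.01)[:,:2]; d=M[0]-M[1]; print("marks",M.mean(0),np.degrees(np.arctan2(d[1],d[0])))
# ring outline
hsv=cv2.cvtColor(a["pixels"],cv2.COLOR_RGB2HSV); m=cv2.inRange(hsv,(0,0,150),(180,60,255)); m[90:]=0;m[:,:225]=0;m[:,330:]=0
cs=max(cv2.findContours(m,cv2.RETR_EXTERNAL,cv2.CHAIN_APPROX_NONE)[0],key=cv2.contourArea)[:,0]
w=cast(a,cs,.062)[:,:2].astype(np.float32); print("ring",cv2.minEnclosingCircle(w), cv2.fitEllipse(w))
g=cv2.inRange(hsv,(60,80,40),(90,255,255)); g[120:]=0; cs=max(cv2.findContours(g,cv2.RETR_EXTERNAL,cv2.CHAIN_APPROX_NONE)[0],key=cv2.contourArea)[:,0]
cs=cs[cs[:,1]>2]; print("foot",cv2.fitEllipse(cast(a,cs,.01)[:,:2].astype(np.float32)))
E
```

```text
[[0.5477, -0.133], [0.5496, -0.1446], [0.5008, -0.1519], [0.4999, -0.143]] mid [ 0.52426058 -0.14244676] [ 0.52471328 -0.14379469]
slot ang 10.205740728685132 0.049051289399711 0.01173702850093718 0.008942097947463336
marks [ 0.52587657 -0.14280401] 31.649108921947455
ring ((0.5242733955383301, -0.14623978734016418), 0.03110145777463913) ((0.5241789817810059, -0.146264910697937), (0.060877759009599686, 0.061123427003622055), 172.35427856445312)
foot ((0.5244352221488953, -0.14652593433856964), (0.09845279902219772, 0.1022307500243187), 37.56260681152344)
```

```bash
cat >> h.py <<'E'
S=np.array([.5260,-.1462]); OFF=.0028
def tgt(h,z):
    a=np.radians(h); t=S-OFF*np.array([-np.sin(a),np.cos(a)]); goal([*t,z],h)
def st():
    s=ctrl.get_state(); print("F",s["ft_force"].round(1),"M",s["torque"].round(2),"p",s["position"].round(4),"w",s["grip_width"])
E
python3 -c "
from h import *
st(); tgt(2,.1)"
```

```text
F [ 0.5  0.6 -1.7] M [ 0.02 -0.04 -0.01] p [ 0.4968 -0.2624  0.1996] w 0.45262047537511413
shift [ 0.39  -0.003  0.333] turn [ 0.    -0.001 -0.282] yhead -14.9 t 6.7 q7 0.10098457943108333
```

Call:
jog_arm(moves=[0.12, 0, 0, 0, 0, -0.09, -1, 0.26, 0, 0, 0, 0, -0.18, -1, 0.36, -0.003, 0, 0, 0, -0.28, -1, 0.39, -0.003, 0.06, 0, 0, -0.28, -1, 0.39, -0.003, 0.16, 0, 0, -0.28, -1, 0.39, -0.003, 0.25, 0, 0, -0.28, -1, 0.39, -0.003, 0.3, 0, 0, -0.28, -1, 0.39, -0.003, 0.3, 0, 0, -0.28, -1])

```text
time: 7.7
position: [0.5246, -0.1505, 0.1083]
tool_rot: [-2.186, -2.253, 0.002]
ft_force: [-0.0, 0.3, -1.9]
grip_width: 0.45
grip_force: 40.0
```

```bash
python3 - <<'E'
from h import *
st(); tgt(2,.1)
s=ctrl.get_state(); print(s["joint_positions"].round(2))
p=np.array(s["position"]); b=look("scene"); P=proj(b,[p,[*S,.062]]); print(P)
u,v=P[0].astype(int); c=b["pixels"][v-50:v+80,u-70:u+70,::-1]; cv2.imwrite("pics/m5.png",cv2.resize(c,None,fx=4.5,fy=4.5,interpolation=cv2.INTER_CUBIC))
E
```

```text
F [-0.   0.3 -1.9] M [-0.02 -0.08 -0.03] p [ 0.5246 -0.1505  0.1083] w 0.45026319465902825
shift [0.005 0.005 0.028] turn [-0.002 -0.001 -0.004] yhead 1.7 t 7.7 q7 0.13246024953871385
[ 0.8   0.25 -0.64  1.83  0.16  1.12  0.13]
[[321.91502523 173.39741694]
 [318.85371909 189.97972279]]
```

View pics/m5.png

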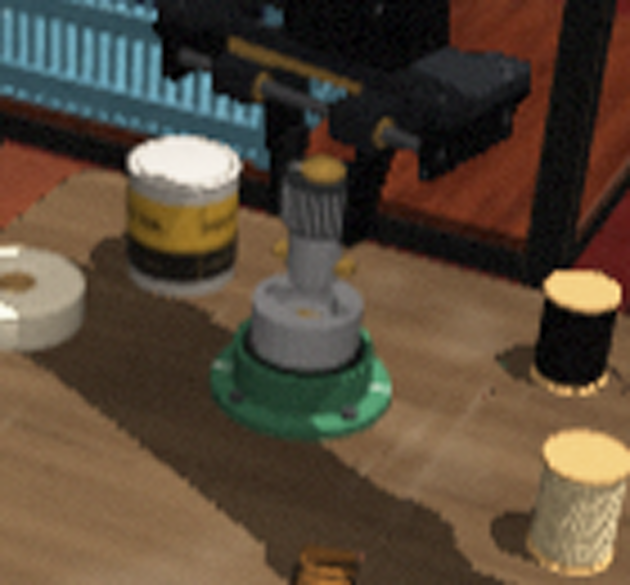

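```bash
python3 - <<'E'
from h import *
s=ctrl.get_state(); p=np.array(s["position"]); h=np.radians(1.7)
D=p[:2]+OFF*np.array([-np.sin(h),np.cos(h)]); print("die",D)
b=look("scene"); u0,v0=321-70,173-50
z0=p[2]-.0369
f=lambda P:((proj(b,P)-[u0,v0])*4.5).round(1).tolist()
print("die dome top,collar top/bot, nose",f([[*D,z0+.077],[*D,z0+.07],[*D,z0+.04],[*D,z0+.005]]))
print("socket mouth, foot",f([[*S,.062],[*S,.01]]))
print("1mm x,y",f([[*(S+[.01,0]),.062],[*(S+[0,.01]),.062]]))
g=b["pixels"].astype(int)
for v in(v0+int(330/4.5),v0+int(205/4.5),v0+int(262/4.5)): print(v,g[v,u0+40:u0+100].sum(1).tolist())
E
```

```text
die [ 0.52539302 -0.14798156]
die dome top,collar top/bot, nose [[321.3, 159.6], [320.2, 171.4], [315.6, 220.8], [310.5, 276.5]]
socket mouth, foot [[305.3, 301.4], [298.2, 379.3]]
1mm x,y [[291.5, 294.7], [293.8, 307.9]]
196 [136, 141, 135, 127, 140, 145, 142, 126, 133, 142, 146, 212, 223, 169, 136, 123, 213, 239, 248, 265, 260, 279, 285, 278, 309, 316, 303, 322, 323, 326, 331, 321, 325, 311, 294, 296, 280, 258, 250, 244, 278, 319, 291, 293, 300, 292, 291, 297, 299, 293, 290, 295, 284, 280, 285, 285, 277, 294, 303, 309]
168 [360, 368, 370, 369, 376, 353, 350, 342, 334, 310, 316, 295, 229, 105, 75, 61, 43, 45, 23, 1, 32, 80, 171, 191, 208, 196, 173, 210, 210, 167, 259, 150, 232, 161, 191, 212, 65, 26, 41, 23, 15, 36, 22, 21, 97, 97, 76, 99, 104, 118, 118, 141, 141, 168, 181, 192, 184, 175, 169, 171]
181 [57, 68, 59, 73, 106, 80, 93, 114, 126, 95, 84, 109, 236, 263, 268, 273, 274, 281, 281, 275, 284, 287, 272, 234, 238, 260, 269, 291, 301, 301, 303, 314, 295, 283, 280, 276, 292, 296, 239, 282, 278, 293, 279, 274, 288, 281, 273, 271, 257, 258, 263, 258, 259, 256, 249, 209, 209, 200, 144, 121]
```

Call:
jog_arm(moves=[0, 0, 0, 0, 0, 0, -1, 0, 0, 0, 0, 0, 0, -1, 0, 0, 0.01, 0, 0, 0, -1, 0, 0, 0.02, 0, 0, 0, -1, 0, 0, 0.03, 0, 0, 0, -1, 0, 0, 0.04, 0, 0, 0, -1, 0, 0, 0.04, 0, 0, 0, -1, 0, 0, 0.04, 0, 0, 0, -1])

```text
time: 8.8
position: [0.5256, -0.1509, 0.0978]
tool_rot: [2.187, 2.255, -0.0]
ft_force: [0.6, -0.3, -1.6]
grip_width: 0.449
grip_force: 40.0
```

```bash
python3 - <<'E'
from h import *
st(); tgt(2,.09)
E
```

```text
F [ 0.6 -0.3 -1.6] M [ 0.   -0.09  0.04] p [ 0.5256 -0.1509  0.0978] w 0.4489169066869512
shift [0.006 0.002 0.026] turn [ 0.     0.    -0.004] yhead 1.7 t 8.8 q7 0.12499156562345018
```

Call:
jog_arm(moves=[0.003, 0.001, 0, 0, 0, 0, -1, 0.006, 0.002, 0, 0, 0, 0, -1, 0.006, 0.002, 0.008, 0, 0, 0, -1, 0.006, 0.002, 0.016, 0, 0, 0, -1, 0.006, 0.002, 0.024, 0, 0, 0, -1, 0.006, 0.002, 0.03, 0, 0, 0, -1, 0.006, 0.002, 0.033, 0, 0, 0, -1, 0.006, 0.002, 0.033, 0, 0, 0, -1])

```text
time: 9.8
position: [0.5261, -0.149, 0.0878]
tool_rot: [-2.187, -2.255, 0.0]
ft_force: [-0.0, -0.6, -2.1]
grip_width: 0.448
grip_force: 40.0
```

```bash
python3 - <<'E'
from h import *
st(); tgt(2,.084)
E
```

```text
F [-0.  -0.6 -2.1] M [-0.02 -0.09 -0.02] p [ 0.5261 -0.149   0.0878] w 0.4482654629789183
shift [ 0.    -0.     0.013] turn [-0.     0.    -0.004] yhead 1.8 t 9.8 q7 0.11438550246579941
```

Call:
jog_arm(moves=[0, 0, 0.004, 0, 0, 0, -1, 0, 0, 0.007, 0, 0, 0, -1, 0, 0, 0.01, 0, 0, 0, -1, 0, 0, 0.012, 0, 0, 0, -1, 0, 0, 0.014, 0, 0, 0, -1, 0, 0, 0.014, 0, 0, 0, -1, 0, 0, 0.014, 0, 0, 0, -1, 0, 0, 0.014, 0, 0, 0, -1])

```text
time: 10.8
position: [0.5261, -0.1491, 0.0837]
tool_rot: [2.187, 2.255, -0.0]
ft_force: [-0.9, -0.1, -0.4]
grip_width: 0.451
grip_force: 40.0
```

```bash
python3 - <<'E'
from h import *
st(); tgt(-17,.084)
E
```

```text
F [-0.9 -0.1 -0.4] M [-0.05  0.05  0.01] p [ 0.5261 -0.1491  0.0837] w 0.45061134335735564
shift [ 0.001 -0.003 -0.001] turn [0.    0.    0.312] yhead 1.7 t 10.8 q7 0.11135300011477854
```

Call:
jog_arm(moves=[0, 0, 0.002, 0, 0, 0, -1, 0, 0, 0.004, 0, 0, 0, -1, 0, 0, 0.004, 0, 0, 0, -1, 0, 0, 0.004, 0, 0, 0, -1, 0, 0, 0.004, 0, 0, 0, -1, 0, 0, 0.004, 0, 0, 0, -1, 0, 0, 0.004, 0, 0, 0, -1, 0, 0, 0.004, 0, 0, 0, -1])

```text
time: 11.8
position: [0.5262, -0.1491, 0.0825]
tool_rot: [2.187, 2.255, -0.0]
ft_force: [-0.1, -0.8, -0.0]
grip_width: 0.449
grip_force: 40.0
```

```bash
python3 - <<'E'
from h import *
st()
E
```

```text
F [-0.1 -0.8 -0. ] M [-0.04 -0.08  0.01] p [ 0.5262 -0.1491  0.0825] w 0.4493171278137037
```

Call:
jog_arm(moves=[0, 0, 0.002, 0, 0, 0, -1, 0, 0, 0.004, 0, 0, 0, -1, 0, 0, 0.006, 0, 0, 0, -1, 0, 0, 0.008, 0, 0, 0, -1, 0, 0, 0.01, 0, 0, 0, -1, 0, 0, 0.01, 0, 0, 0, -1, 0, 0, 0.01, 0, 0, 0, -1, 0, 0, 0.01, 0, 0, 0, -1])

```text
time: 12.8
position: [0.5262, -0.1491, 0.0795]
tool_rot: [2.187, 2.255, -0.0]
ft_force: [-0.7, 0.2, 1.1]
grip_width: 0.445
grip_force: 40.0
```

```bash
python3 - <<'E'
from h import *
st(); tgt(2,.0684)
E
```

```text
F [-0.7  0.2  1.1] M [-0.06  0.01  0.01] p [ 0.5262 -0.1491  0.0795] w 0.44549007861375006
shift [ 0.    -0.     0.037] turn [ 0.     0.    -0.004] yhead 1.7 t 12.8 q7 0.10837831225139254
```

Call:
jog_arm(moves=[0, 0, 0.006, 0, 0, 0, -1, 0, 0, 0.012, 0, 0, 0, -1, 0, 0, 0.018, 0, 0, 0, -1, 0, 0, 0.025, 0, 0, 0, -1, 0, 0, 0.032, 0, 0, 0, -1, 0, 0, 0.038, 0, 0, 0, -1, 0, 0, 0.043, 0, 0, 0, -1, 0, 0, 0.043, 0, 0, 0, -1])

```text
time: 13.8
position: [0.5263, -0.1491, 0.0668]
tool_rot: [2.187, 2.255, -0.0]
ft_force: [-2.1, 0.1, 7.1]
grip_width: 0.447
grip_force: 40.0
```

```bash
python3 - <<'E'
from h import *
st(); tgt(2,.0665)
E
```

```text
F [-2.1  0.1  7.1] M [-0.02  0.45 -0.  ] p [ 0.5263 -0.1491  0.0668] w 0.4473737459542711
shift [ 0.    -0.001  0.001] turn [ 0.     0.    -0.004] yhead 1.8 t 13.8 q7 0.09883023751876824
```

Call:
jog_arm(moves=[0, -0.001, 0, 0, 0, 0.1, -1, 0, -0.002, 0, 0, 0, 0.2, -1, 0.0005, -0.003, 0, 0, 0, 0.3, -1, 0.001, -0.004, 0, 0, 0, 0.4, -1, 0.001, -0.0047, 0, 0, 0, 0.5, -1, 0.002, -0.0055, 0, 0, 0, 0.6, -1, 0.0024, -0.0062, 0, 0, 0, 0.7, -1, 0.0027, -0.0066, 0, 0, 0, 0.75, -1])

```text
time: 14.8
position: [0.5251, -0.1486, 0.0673]
tool_rot: [2.884, 1.243, 0.002]
ft_force: [-1.3, -0.2, 6.4]
grip_width: 0.45
grip_force: 40.0
```

```bash
python3 - <<'E'
from h import *
st(); tgt(-43,.0665)
E
```

```text
F [-1.3 -0.2  6.4] M [-0.08  0.14  0.02] p [ 0.5251 -0.1486  0.0673] w 0.4497297029772893
shift [-0.002 -0.003  0.003] turn [ 0.002 -0.001 -0.006] yhead -43.4 t 14.8 q7 -0.653921014452094
```

Call:
jog_arm(moves=[0, -0.001, 0.002, 0, 0, 0.1, -1, 0, -0.002, 0.002, 0, 0, 0.2, -1, 0.0005, -0.003, 0.002, 0, 0, 0.3, -1, 0.001, -0.004, 0.002, 0, 0, 0.4, -1, 0.001, -0.0047, 0.002, 0, 0, 0.5, -1, 0.002, -0.0055, 0.002, 0, 0, 0.6, -1, 0.0024, -0.0062, 0.002, 0, 0, 0.7, -1, 0.0027, -0.0066, 0.002, 0, 0, 0.74, -1])

```text
time: 15.8
position: [0.5242, -0.1465, 0.0667]
tool_rot: [3.14, 0.062, 0.003]
ft_force: [-0.2, -0.2, 6.5]
grip_width: 0.448
grip_force: 40.0
```

Call:
jog_arm(moves=[0, 0, 0, 0, 0, 0, -1, 0, 0, 0, 0, 0, 0, -1, 0, 0, 0, 0, 0, 0.02, -1, 0, 0, 0, 0, 0, 0.02, -1, 0, 0, 0, 0, 0, 0.04, -1, 0, 0, 0, 0, 0, 0.04, -1, 0, 0, 0, 0, 0, 0.05, -1, 0, 0, 0, 0, 0, 0.05, -1])

```text
time: 16.8
position: [0.5243, -0.1463, 0.0667]
tool_rot: [3.141, -0.018, 0.003]
ft_force: [-0.5, -0.1, 6.4]
grip_width: 0.447
grip_force: 40.0
```

```bash
python3 - <<'E'
from h import *
st(); tgt(-90,.0665)
E
```

```text
F [-0.5 -0.1  6.4] M [0.1  0.24 0.04] p [ 0.5243 -0.1463  0.0667] w 0.4465868874830934
shift [-0.004 -0.     0.001] turn [ 0.    -0.002 -0.011] yhead -90.6 t 16.8 q7 -1.452747257629529
```

Call:
jog_arm(moves=[0, 0, 0, 0, 0, 0.01, -1, 0, 0, 0, 0, 0, 0.02, -1, 0, 0, 0, 0, 0, 0.03, -1, 0, 0, 0, 0, 0, 0.04, -1, 0, 0, 0, 0, 0, 0.05, -1, 0, 0, 0, 0, 0, 0.06, -1, 0, 0, 0, 0, 0, 0.06, -1, 0, 0, 0, 0, 0, 0.06, -1])

```text
time: 17.8
position: [0.5241, -0.1462, 0.0666]
tool_rot: [3.139, -0.116, 0.003]
ft_force: [-0.9, 1.1, 6.7]
grip_width: 0.447
grip_force: 40.0
```

```bash
python3 - <<'E'
from h import *
st(); tgt(-94,.0665)
E
```

```text
F [-0.9  1.1  6.7] M [0.21 0.33 0.05] p [ 0.5241 -0.1462  0.0666] w 0.4467666627260088
shift [-0.003 -0.     0.   ] turn [ 0.    -0.002 -0.004] yhead -94.2 t 17.8 q7 -1.513355330713698
```

Call:
jog_arm(moves=[0, 0, -0.003, 0, 0, 0, -1, 0, 0, -0.006, 0, 0, 0, -1, 0, 0, -0.01, 0, 0, 0, -1, 0, 0, -0.014, 0, 0, 0, -1, 0, 0, -0.018, 0, 0, 0, -1, 0, 0, -0.022, 0, 0, 0, -1, 0, 0, -0.024, 0, 0, 0, -1, 0, 0, -0.024, 0, 0, 0, -1])

```text
time: 18.8
position: [0.5236, -0.1462, 0.0733]
tool_rot: [-3.139, 0.116, -0.001]
ft_force: [2.1, 1.8, 4.1]
grip_width: 0.45
grip_force: 40.0
```

```bash
python3 - <<'E'
from h import *
st()
E
```

```text
F [2.1 1.8 4.1] M [ 0.35 -0.28 -0.02] p [ 0.5236 -0.1462  0.0733] w 0.44994990195717083
```

Call:
jog_arm(moves=[0, 0, -0.001, 0, 0, 0, -1, 0, 0, -0.002, 0, 0, 0, -1, 0, 0, -0.003, 0, 0, 0, -1, 0, 0, -0.004, 0, 0, 0, -1, 0, 0, -0.004, 0, 0, 0, -1, 0, 0, -0.004, 0, 0, 0, -1, 0, 0, -0.004, 0, 0, 0, -1, 0, 0, -0.004, 0, 0, 0, -1])

```text
time: 19.8
position: [0.5233, -0.1463, 0.0743]
tool_rot: [3.139, -0.117, 0.0]
ft_force: [1.6, 2.1, 3.0]
grip_width: 0.448
grip_force: 40.0
```

```bash
python3 - <<'E'
from h import *
st()
E
```

```text
F [1.6 2.1 3. ] M [ 0.45 -0.49  0.06] p [ 0.5233 -0.1463  0.0743] w 0.44755488095876816
```

Call:
jog_arm(moves=[0, 0, 0, 0, 0, 0, -0.05, 0, 0, 0, 0, 0, 0, 0.2, 0, 0, 0, 0, 0, 0, 0.5, 0, 0, 0, 0, 0, 0, 0.7, 0, 0, 0, 0, 0, 0, 0.7, 0, 0, 0, 0, 0, 0, 0.7, 0, 0, -0.05, 0, 0, 0, 0.7, 0, 0, -0.15, 0, 0, 0, 0.7])

```text
time: 20.8
position: [0.5224, -0.1461, 0.1196]
tool_rot: [-3.139, 0.116, 0.003]
ft_force: [0.4, -0.9, -0.1]
grip_width: 0.849
grip_force: 0.0
```

Call:
jog_arm(moves=[0, 0, -0.1, 0, 0, 0, 0.7, 0, 0, -0.25, 0, 0, 0, 0.7, 0, 0, -0.4, 0, 0, 0, 0.7, -0.15, 0, -0.4, 0, 0, 0, 0.7, -0.3, 0, -0.4, 0, 0, 0, 0.7, -0.45, 0, -0.4, 0, 0, 0, 0.7, -0.5, 0, -0.4, 0, 0, 0, 0.7, -0.5, 0, -0.4, 0, 0, 0, 0.7])

```text
time: 21.8
position: [0.3739, -0.1354, 0.2405]
tool_rot: [3.138, -0.117, 0.004]
ft_force: [0.6, 0.1, 0.6]
grip_width: 0.85
grip_force: 0.0
```

```bash
python3 - <<'E'
from h import *
st()
b=look("scene"); P=proj(b,[[*S,.038],[*S,.108],[*S,.115]]); print(P)
u,v=P[0].astype(int); c=b["pixels"][v-55:v+45,u-65:u+65,::-1]
a=look("wrist"); w=a["pixels"][:,:,::-1]; print(proj(a,[[*S,.115]]))
cv2.imwrite("pics/m6.png",np.hstack([cv2.resize(c,(520,400),interpolation=cv2.INTER_CUBIC),cv2.resize(w,(280,210))[ [*range(210)]+[209]*190 ]]))
print(u-65,v-55)
E
```

```text
F [0.6 0.1 0.6] M [-0.01 -0.01  0.01] p [ 0.3739 -0.1354  0.2405] w 0.8501064068387333
[[318.11371919 198.08139436]
 [320.32689261 173.87550141]
 [320.55767344 171.35561488]]
[[277.48854427  -3.94738229]]
253 143
```

View pics/m6.png

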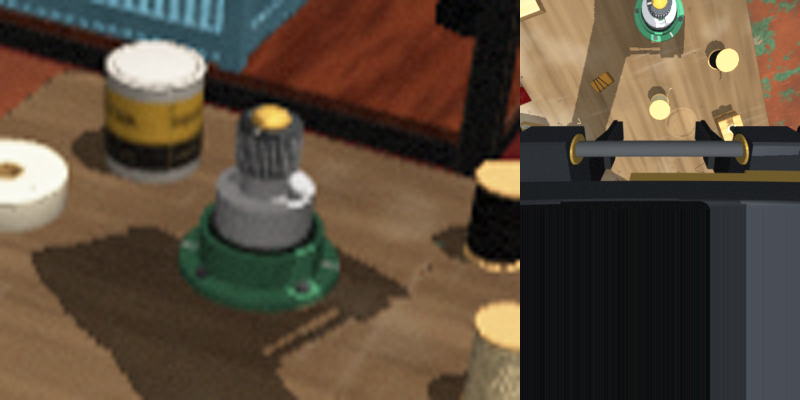

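Call:
jog_arm(moves=[0.04, 0, 0, 0, 0, 0, 0.7, 0.1, 0, 0, 0, 0, 0, 0.7, 0.17, 0, 0, 0, 0, 0, 0.7, 0.2, 0, 0, 0, 0, 0, 0.7, 0.2, 0, 0, 0, 0, 0, 0.7, 0.2, 0, 0, 0, 0, 0, 0.7, 0.2, 0, 0, 0, 0, 0, 0.7, 0.2, 0, 0, 0, 0, 0, 0.7])

```text
time: 22.9
position: [0.4332, -0.1398, 0.2395]
tool_rot: [3.139, -0.117, 0.0]
ft_force: [-0.6, -0.5, -0.8]
grip_width: 0.846
grip_force: 0.0
```

```bash
python3 - <<'E'
from h import *
a=look("wrist"); b=look("scene")
D=np.array([*S]); 
P=proj(a,[[*D,.108],[*D,.115],[*D,.121]]); print("wrist",P)
u,v=P[0].astype(int); v0=max(v-60,0); u0=u-65
cv2.imwrite("pics/m7.png",np.hstack([cv2.resize(a["pixels"][v0:v0+130,u0:u0+130,::-1],(400,400),interpolation=cv2.INTER_CUBIC),cv2.resize(b["pixels"][155:220,290:355,::-1],(400,400),interpolation=cv2.INTER_CUBIC)]))
print(u0,v0)
# scene: front point of collar bottom and dome rim for lock/unlocked heights
d=b["xyz"][:2]-D; d/=np.hypot(*d)
for z0 in(.038,.044,.034): print(z0,((proj(b,[[*(D+.02*d),z0+.04],[*(D+.02*d),z0+.07],[*(D-.02*d),z0+.07],[*D,z0+.077]])-[290,155])*400/65).round(0).tolist())
E
```

```text
wrist [[277.37947848  81.83464085]
 [277.35894443  81.24147267]
 [277.34050952  80.70892897]]
212 21
0.038 [[178.0, 207.0], [184.0, 141.0], [189.0, 92.0], [188.0, 101.0]]
0.044 [[180.0, 194.0], [186.0, 127.0], [190.0, 79.0], [189.0, 87.0]]
0.034 [[178.0, 215.0], [184.0, 150.0], [188.0, 101.0], [187.0, 110.0]]
```

View pics/m7.png

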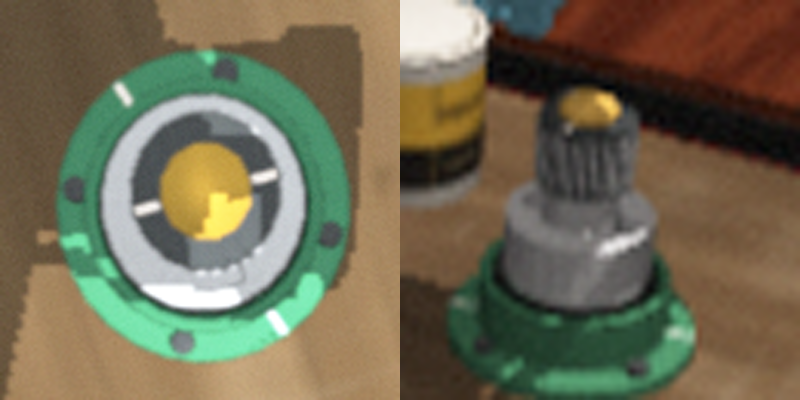

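The wrist view shows the die's dashes, at (147,208) and (263,176), square to the slots. In the scene view the collar's bottom edge is near row 203, close to the 207 expected when locked. The gripper is clear, so I am handing the job in.

```bash
python3 -c "
from bench import ctrl
print(ctrl.close_job())"
```

```text
the job is handed in; nothing more can be done
None
```

The middle-sized die is in the green socket, turned a quarter turn clockwise and sprung up into its locking pockets, and the job was handed in at about 23 s with the gripper clear; the readings I took showed about 9 N at most on the socket.

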